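Hook the front beam into the slotted rack and lock it

ROBOT

A 6-joint arm with a two-finger parallel gripper is mounted at the origin on the work surface; the furniture and walls round the work are solid. World frame = base frame: x ahead of the robot, y to its left, z up, the work surface at z = 0. Lengths are in m, angles in rad, forces in N, time in s.
With the tool pointing down it reaches from about 0.225 to 0.875 m from the base axis. Payload 3.4 kg.
Tool frame: the origin (TCP) lies at the very end of the fingers, on their centre line; the grasp point (between the pads) lies 19 mm behind it; z points along the fingers, y is the line along which they close (so a half turn about z gives the same grasp; the last joint's range is limited). The gripper opens to 85 mm and grips with 20 to 120 N. Pads are 22 mm wide; open, the fingers measure 114 mm over their backs; the gripper's body (76 mm by 85 mm) begins 54 mm behind the grasp point. The pads swing forward as they close: fully open they stand 13 mm farther back than shut.
Start: joints at [1.091, 0.276, 1.505, -0, 1.361, -0.121], TCP at [0.202, 0.538, 0.231] pointing down, gripper open.
Joint ranges: [-2.89, 2.89], [-0.75, 2.08], [0.22, 2.7], [-1.18, 4.32], [0.11, 2.71], [-2.7, 2.7]. Speed limits (rad/s): [2.57, 2.57, 3.14, 3.14, 3.14, 3.14].

INTERFACE

Orientations are given as a unit quaternion [w, x, y, z].
In Python, from rig import get_state, optics, sign_off gives the robot as it stands.
- The arm moves only by the tool send_rows, never from a script. Its argument "increments" is a list of rows, each an object with "gripper": the gripper's target within -1 to 1 (shut at 1, half-way at 0, fully open at -1); "linear": the shift along the world's x, y, z in m, a list of three; "delta_rot": the turn, a rotation vector about the world's x, y, z in rad, a list of three. In form: [{"gripper": gripper, "linear": [dx, dy, dz], "delta_rot": [rx, ry, rz]}, ...]. A call has 1 to 8 rows; each row is the pose to reach, as a shift and turn from the pose commanded when the call began; what a row does not reach only later rows make up. A row lasts 1/10 s, in which the tool goes at most 50 mm and 8.59 degrees, less where a joint would pass 70% of its speed; a pose out of reach is approached as far as the arm can. A call with a gripper value outside its range is refused whole. The fingers move at their own pace and stop on an object; "newtons" is the grip in N (left out, the last holds). Time passes only in rows, so rows that repeat a pose let the fingers close. It gives the time, the measured TCP pose, the force, the opening and the grip force at its end, in the units of the state.
- get_state(): the state, without advancing time (a new reading comes with each control period).
- optics.get_image(name): name is "scene" or "top" or "wrist"; returns a dict with "pixels" (400x640x3 uint8, blue, green, red), "K" (3x3 intrinsics, pixels), "rvec" (rotation vector, rad) and "tvec" (3), from world to camera coordinates, as OpenCV has them; the wrist camera has in their place "T_tool_cam" (4x4, takes a point from camera to tool coordinates, whose origin is the TCP and whose axes are the flange's). Camera axes: x right, y down, z forward; pixel columns grow to the right and rows downward; lengths in m; the calibration is good to about 2 mm. A picture is of the moment at which its call begins: read the wrist's pose just before it. There is no depth.
- sign_off(): hands the job in; it is judged then, once.
The state is a dict: "clock": time; "qpos": joint angles; "qd": joint speeds; "effort": joint torques, N m; "position": TCP position; "ee_rot": TCP orientation; "contact_force": force on the tool from outside, world axes, zero at the start; "moment": the same for the moment, N m; "width": finger opening in m; "gripper_force": force on a finger pad.
Only numpy, scipy, OpenCV 4.12 (cv2) and the standard library are available. Lean on these libraries where they do the work, as an engineer would, in place of code of your own. Each camera call takes 0.05 s, during which the arm holds its last target. There are 200 camera calls.

TASK

The little bench rack still lacks the front beam of its upper shelf. Take the long beam from the bench, hook the claws of both its ends into the slots of the front uprights, level with the rear beam of that shelf, and press it down until it is fully home and both spring locks have snapped out. Seat it by feel and do not force it, for the claws bend; leave the short beam, the jug and the glass as they stand.

Things in the scene. Friction and masses are not known exactly. Their poses are not given: they have to be found in the camera images.
- rack: Rack of grey slotted uprights, 270 mm wide, 140 deep, about 260 high, fixed. Origin on the bench, mid-width, in the plane of the uprights' front faces; x into the rack, y along its width, z up. The rear upper beam and the lower shelf are in place; between the uprights it is free above. Rack and beam take up to 60 N between them; more bends the claws.
- slot_row (a point): Mid-width, in the plane of the front faces: the middle height that the upper claws' slots have with the screw feet fully in. Uprights at y = +-118 mm, 34 wide, sheet 4 thick, hollow behind; slots 10 wide, 21 high, every 38 in height. But the feet are turned out: all slots stand 2 to 24 mm higher than this, by an unknown amount.
- seat (a point): Where the long beam's grip point comes when the beam is home: 13 mm in front of the uprights' faces, mid-width, if the screw feet were fully in (139 mm above the bench); really 2 to 24 mm higher, as the slots are: find it by feel. Then the upper claws sit in the slots of slot_row and the lower claws in the slots 38 mm below. Axes as the rack's.
- beam_grip (a point): Centre of the long beam's box section: 18 mm thick (x), 44 high, 272 long (y), 0.3 to 0.5 kg; x points to its claw side, z up. It stands on its lower edge, 22 below this point, claws away from the robot. Grip it from above at mid-length across the 18 mm; both sides are free there but for a ledge on the claw side at the lower edge, 3 high and 28 deep.
- beam: The long beam. Origin: mid-length, lower edge, plane of the end plates' back faces (13 mm behind the grip point), which come flush with the uprights. Plates at y = +-118, 34 wide, 78 high, two claws each, 7 wide (tip 5), standing out 10.5: shank 9 high, its lower edge at z = 12 and 50, and a hook reaching 9 below the shank, 5.5 behind the plate.
- beam_upper_claw (a point): Point mid-length on the beam, level with the middle of the upper claws (18 mm high, shank and hook), in the plane of the plates' backs. The claws enter the 21 mm high slots when this point is within 1.5 mm of the slots' middle height; pushed flush, the beam is then pressed down 9 to 12 mm until the shanks sit on the slots' lower edges.
- lock_left (a joint): Spring lock at the beam's y = +118 mm end, a nose above the upper claw, knob in front. 0 = out (6 mm past the plate's back), up to 0.0075 m pushed back; 2 N at 0, 4.4 N at 6 mm. Flush but raised, the nose bears on the sheet above the slot, pushed back about 6 mm; with the beam fully down it snaps out into the slot over the claw: locked, beam cannot lift.
- lock_right (a joint): The same lock at the beam's y = -118 mm end.
- short_beam_grip (a point): Centre of the box section of the short beam: same shape, but 212 mm long (claws at y = +-88), so it does not fit this rack and stays where it is. The two beams stand one behind the other, in either order.
- jug: Cream jug, 127 mm high, on the bench at the back left; a bystander. Origin under its centre.
- coupe: Low stemmed glass, 116 mm wide, 151 high, on the bench at the left near the robot; a bystander. Origin under its foot.

How it is judged:
On the way, in this order (a step that is already met when the one before it is completed fails the run):
1. the claws of both ends are through the slots: the beam lies against the uprights, raised above its seat, with both locks pushed back (value of joint each of lock_left, lock_right above 0.003 m and x of beam_grip in the frame of rack above -0.018 m and y of beam_grip in the frame of rack between -0.005 and 0.005 m and z of beam_grip in the frame of rack between 0.144 and 0.182 m), for 0.05 s.
2. the beam has been pressed down and both locks have snapped out (value of joint each of lock_left, lock_right below 0.0015 m and x of beam_grip in the frame of rack above -0.0155 m and z of beam_grip in the frame of rack between 0.136 and 0.168 m), for 0.1 s.
At the end, for the whole second after the job is handed in: The long beam rests in the upper-shelf slots of the front uprights (within 5 mm of centred, 2.5 mm of flush, grip point 136 to 168 mm above the bench, 0.03 rad parallel, 0.05 rad upright), both locks out (under 1.5 mm pushed back) (all of step 2 and x of beam_grip in the frame of rack below -0.009 m and y of beam_grip in the frame of rack between -0.005 and 0.005 m and angle between the y axis of beam_grip and the y axis of rack, either way round below 0.03 rad and angle between the z axis of beam_grip and the z axis of rack, either way round below 0.05 rad and linear speed of beam below 0.02 m/s); the robot touches nothing.
It fails at once if the beam is forced against the rack with more than 60 N (contact force between beam and rack above 60 N).
It fails at once if the short beam is moved more than 30 mm (distance of short_beam_grip from where it was at the start of the episode above 0.03 m).
It fails at once if the jug is moved more than 30 mm (distance of jug from where it was at the start of the episode above 0.03 m).
It fails at once if the glass is moved more than 30 mm (distance of coupe from where it was at the start of the episode above 0.03 m).
It also fails if it takes over 64 s, if anything falls off the work surface, if the arm or the gripper's body presses on something with over 40 N, if the wrist force passes 120 N, or if a joint passes its speed limit or range.

## Working session

There is one attempt and no reset: what is moved stays moved. The work goes in short steps, Python scripts to look and compute and a tool call to move; the robot and the scene stay as the last step left them, time stands still between calls to the robot, and variables do not carry over. Pictures are saved under pics/ and viewed, at most 10 in all, crops included, and the job is handed in when it is done.

Besides the shell and the picture viewer there is one more tool, called after "Call:" by a JSON object that holds its "api" and its "payload", one argument or row to a line. send_rows: Moves the arm, as the interface text tells. Its arguments: {"type":"object","properties":{"increments":{"type":"array"},"newtons":{"type":"number"}},"required":["increments"]}

```bash
mkdir -p pics; ls; python3 - <<'E'
from rig import get_state, optics
import cv2,pickle
print(get_state())
d={}
for n in ("scene","top"):
    d[n]=optics.get_image(n); cv2.imwrite(f"pics/{n}0.png",d[n]["pixels"])
    print(n,d[n]["K"],d[n]["rvec"],d[n]["tvec"])
pickle.dump(d,open("im0.pkl","wb"))
E
```

```text
pics
{'clock': 0.0, 'qpos': array([ 1.09099794e+00,  2.76594328e-01,  1.50614922e+00, -1.37784299e-05,
        1.36069957e+00, -1.21012012e-01]), 'qd': array([ 0.00127924,  0.00129116,  0.00203523, -0.00262914, -0.00059776,
        0.00035366]), 'effort': array([ 1.12714333e-03, -4.16779876e+01, -2.45799762e+01, -1.58840714e-05,
        1.14422949e-02,  5.94119996e-06]), 'position': array([0.20167069, 0.53789983, 0.23043369]), 'ee_rot': array([-2.67347382e-04,  1.78431034e-01,  9.83951986e-01, -8.85787828e-04]), 'contact_force': array([-0.15531018,  0.28489991,  0.38659601]), 'moment': array([-0.02422263, -0.00025265,  0.02381584]), 'gripper_force': 0.0, 'width': 0.08556006729285032}
scene [[440.07402134   0.         323.36186014]
 [  0.         440.07402134 204.65177997]
 [  0.           0.           1.        ]] [ 2.15733802 -0.60792719  0.27592647] [-0.38577755  0.28339787  1.10869732]
top [[400.55536533   0.         322.13734622]
 [  0.         400.55536533 203.09057417]
 [  0.           0.           1.        ]] [ 2.16413173 -2.15648838  0.12706006] [0.06952348 0.49649534 1.21664314]
```

View pics/scene0.png

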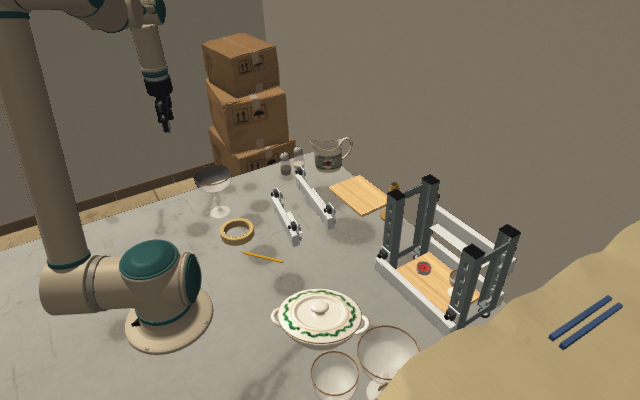

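View pics/top0.png

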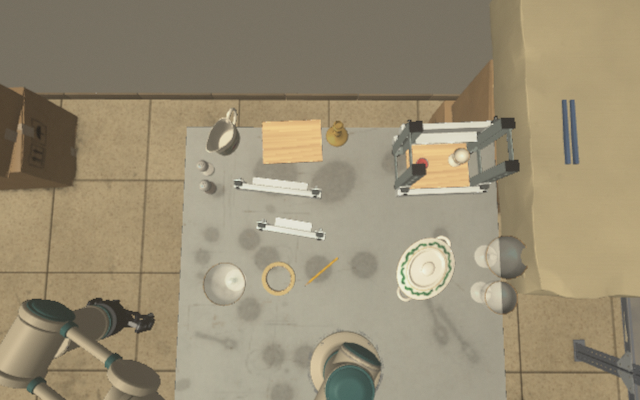

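```bash
cat > h.py <<'E'
import numpy as np, cv2
from scipy.spatial.transform import Rotation as R
from rig import get_state, optics
def cam(im,st=None):
    """returns K, Rcw (cam->world), camera centre in world"""
    if "rvec" in im:
        r=R.from_rotvec(np.ravel(im["rvec"])).as_matrix(); return im["K"],r.T,-r.T@np.ravel(im["tvec"])
    w,x,y,z=st["ee_rot"]; T=np.eye(4); T[:3,:3]=R.from_quat([x,y,z,w]).as_matrix(); T[:3,3]=st["position"]
    T=T@im["T_tool_cam"]; return im["K"],T[:3,:3],T[:3,3]
def on_z(c,uv,z):
    K,r,o=c; uv=np.atleast_2d(np.array(uv,float))
    d=np.c_[uv,np.ones(len(uv))]@np.linalg.inv(K).T@r.T
    return o+d*((z-o[2])/d[:,2])[:,None]
def proj(c,P):
    K,r,o=c; q=(np.atleast_2d(P)-o)@r@K.T; return q[:,:2]/q[:,2:]
def snap(name,f):
    import pickle
    st=get_state(); im=optics.get_image(name); pickle.dump((im,st),open(f"{f}.pkl","wb")); cv2.imwrite(f"pics/{f}.png",im["pixels"]); return im,st
E
python3 - <<'E'
import pickle; from h import *
d=pickle.load(open("im0.pkl","rb")); c=cam(d["top"]); np.set_printoptions(precision=4,suppress=True)
print("cam",c[2])
print("long ends",on_z(c,[(236,184),(321,194)],0.06))
print("short ends",on_z(c,[(258,226),(325,236)],0.06))
print("rack tops",on_z(c,[(418,172),(512,167),(412,125),(509,123)],0.27))
print("rack front beam",on_z(c,[(397,192),(488,190)],0.06))
p=d["top"]["pixels"]
cv2.imwrite("pics/top0c.png",np.hstack([cv2.resize(p[165:245,225:335],None,fx=3.6,fy=3.6,interpolation=cv2.INTER_CUBIC),cv2.resize(p[110:205,390:520],(394,288),interpolation=cv2.INTER_CUBIC)]))
E
```

```text
cam [0.3495 0.0704 1.2667]
long ends [[0.5503 0.3343 0.06  ]
 [0.5204 0.0748 0.06  ]]
short ends [[0.4224 0.2643 0.06  ]
 [0.3931 0.0623 0.06  ]]
rack tops [[ 0.5477 -0.171   0.27  ]
 [ 0.5614 -0.4094  0.27  ]
 [ 0.6702 -0.1587  0.27  ]
 [ 0.6764 -0.4077  0.27  ]]
rack front beam [[ 0.5274 -0.1565  0.06  ]
 [ 0.5345 -0.4336  0.06  ]]
```

View pics/top0c.png

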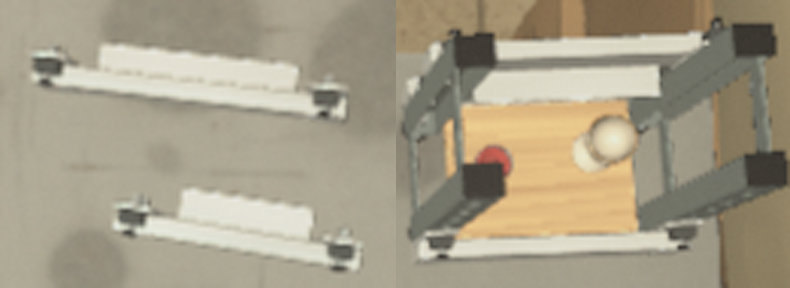

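Call:
{"api": "send_rows", "payload": {
  "increments": [
    {"gripper":-1,"linear":[0,0,0.05],"delta_rot":[0,0,-0.15]},
    {"gripper":-1,"linear":[0.03,-0.03,0.08],"delta_rot":[0,0,-0.3]},
    {"gripper":-1,"linear":[0.06,-0.065,0.08],"delta_rot":[0,0,-0.45]},
    {"gripper":-1,"linear":[0.09,-0.1,0.08],"delta_rot":[0,0,-0.6]},
    {"gripper":-1,"linear":[0.12,-0.135,0.08],"delta_rot":[0,0,-0.75]},
    {"gripper":-1,"linear":[0.15,-0.17,0.08],"delta_rot":[0,0,-0.9]},
    {"gripper":-1,"linear":[0.18,-0.205,0.08],"delta_rot":[0,0,-1.05]},
    {"gripper":-1,"linear":[0.21,-0.24,0.08],"delta_rot":[0,0,-1.2]}
  ]
}}

```text
clock: 0.9
position: [0.4126, 0.2967, 0.311]
ee_rot: [-0.0, 0.705, 0.709, -0.0]
contact_force: [0.8, 0.3, 0.3]
width: 0.0853
gripper_force: 0.0
```

Call:
{"api": "send_rows", "payload": {
  "increments": [
    {"gripper":-1,"linear":[0.03,-0.035,0],"delta_rot":[0,0,-0.12]},
    {"gripper":-1,"linear":[0.06,-0.07,0],"delta_rot":[0,0,-0.12]},
    {"gripper":-1,"linear":[0.09,-0.09,0],"delta_rot":[0,0,-0.12]},
    {"gripper":-1,"linear":[0.09,-0.09,0],"delta_rot":[0,0,-0.12]},
    {"gripper":-1,"linear":[0.09,-0.09,0],"delta_rot":[0,0,-0.12]}
  ]
}}

```text
clock: 1.4
position: [0.5019, 0.2079, 0.3105]
ee_rot: [-0.001, 0.745, 0.667, -0.001]
contact_force: [1.0, -0.1, -0.4]
width: 0.0856
gripper_force: 0.0
```

```bash
python3 - <<'E'
from h import *; np.set_printoptions(precision=4,suppress=True)
im,st=snap("wrist","w1"); print(im["K"],im["T_tool_cam"],st["position"],st["ee_rot"],st["qpos"],st["clock"])
print(cam(im,st)[1:])
E
```

```text
[[328.4284   0.     321.1863]
 [  0.     328.4284 199.6652]
 [  0.       0.       1.    ]] [[-0.0007 -0.9465 -0.3226  0.0845]
 [ 1.     -0.0007 -0.0002 -0.0009]
 [-0.     -0.3226  0.9465 -0.1432]
 [ 0.      0.      0.      1.    ]] [0.5019 0.2079 0.3105] [-0.0007  0.7448  0.6672 -0.0008] [0.2642 0.1944 1.4222 0.0006 1.527  0.374 ] 1.4
(array([[ 0.9939, -0.1037, -0.0376],
       [-0.1103, -0.9408, -0.3205],
       [-0.0021,  0.3227, -0.9465]]), array([0.5106, 0.292 , 0.4537]))
```

View pics/w1.png

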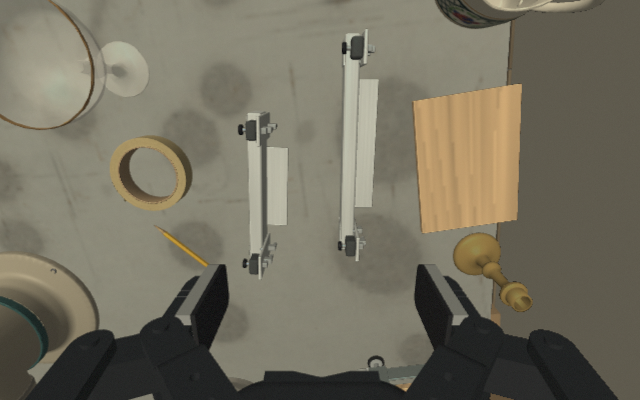

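```bash
python3 - <<'E'
import pickle; from h import *; np.set_printoptions(precision=4,suppress=True)
im,st=pickle.load(open("w1.pkl","rb")); p=im["pixels"]; c=cam(im,st)
g=cv2.cvtColor(p,cv2.COLOR_BGR2GRAY)
for v in (70,100,130,160,190,220): print(v,g[v,335:385])
cv2.imwrite("pics/w1c.png",np.hstack([cv2.resize(p[22:82,325:395],(700,600),interpolation=cv2.INTER_CUBIC)[:, :395],cv2.resize(p[215:275,325:395],(700,600),interpolation=cv2.INTER_CUBIC)[:, :395]]))
E
```

```text
70 [135 135 135 137 136 136 133 121 106 129 172 181 188 188 191 190 184 185
 186 185 181 184 179 151 128 132 133 134 132 130 131 132 131 132 131 131
 131 131 132 132 132 133 133 131 132 133 133 133 135 134]
100 [132 131 129 128 127 127 123 110 123 159 176 186 188 187 187 185 182 180
 181 181 184 176 146 143 183 181 182 185 183 183 184 186 186 184 180 184
 185 185 182 185 187 179 144 111 112 113 113 113 112 112]
130 [124 120 114 115 117 115 111 113 140 175 184 187 188 185 182 181 180 179
 179 183 174 145 150 182 180 182 186 186 186 184 188 188 185 183 184 185
 184 184 185 190 169 101 115 115 116 115 114 112 112 112]
160 [131 130 131 129 128 121 108 135 178 183 187 186 185 185 184 182 181 180
 182 176 145 148 182 182 181 181 181 181 180 184 183 180 182 184 182 180
 179 181 165 117 112 113 113 111 111 110 108 108 109 109]
190 [136 134 135 134 128 112 128 162 176 182 182 183 182 182 182 179 176 176
 172 139 143 181 181 178 178 177 178 178 178 178 176 177 179 176 175 175
 177 167 131 129 127 127 128 129 129 128 127 128 127 126]
220 [127 124 125 123 113 108 141 172 175 175 179 179 177 177 175 170 170 164
 134 105 102 111 112 113 114 110 111 111 110 111 110 111 111 109 110 112
 110 111 112 111 111 111 109 109 107 107 107 109 110 109]
```

View pics/w1c.png

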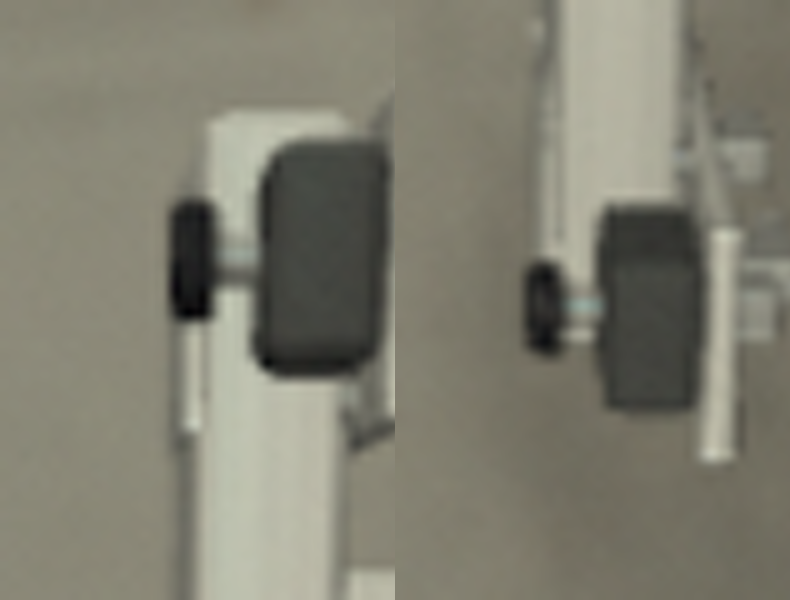

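```bash
python3 - <<'E'
import pickle; from h import *; np.set_printoptions(precision=4,suppress=True)
im,st=pickle.load(open("w1.pkl","rb")); p=im["pixels"]; c=cam(im,st)
g=cv2.cvtColor(p,cv2.COLOR_BGR2GRAY).astype(float)
F=[];B=[]
for v in range(85,222,3):
    r=g[v-1:v+2,330:365].mean(0); d=np.diff(r)
    i=np.argmax(d[:18]); F.append((330+i+.5+.0,v))
    j=12+i-0; k=j-4+np.argmin(d[j-4:j+5]); B.append((330+k+.5,v))
F=on_z(c,F,.044);B=on_z(c,B,.044)
a=np.polyfit(F[:,1],F[:,0],1);b=np.polyfit(B[:,1],B[:,0],1);print(a,b,[np.std(q[:,0]-np.polyval(f,q[:,1])) for q,f in((F,a),(B,b))])
y=.205;print("width",np.polyval(b,y)-np.polyval(a,y),"centre",(np.polyval(b,y)+np.polyval(a,y))/2)
print("left end z44",on_z(c,[(348,33)],.044),"right plate top ends z78",on_z(c,[(357.5,237.5),(357,261)],.078))
print("right plate z78 mid width check; left plate", g[20:80,366].astype(int))
t=pickle.load(open("im0.pkl","rb"))["top"];c2=cam(t)
print("top view ends:",on_z(c2,[(234.5,183.5),(321,196)],.044))
E
```

```text
[0.1119 0.5042] [0.1119 0.5196] [np.float64(0.0003662674929769594), np.float64(0.00038036214728783896)]
width 0.015357582620689869 centre 0.5348330679875246
left end z44 [[0.546  0.3466 0.044 ]] right plate top ends z78 [[0.5355 0.1098 0.078 ]
 [0.5324 0.0766 0.078 ]]
right plate z78 mid width check; left plate [129 130 132 137 137 137 135 134 120 184 190 189 188 194 192 192 191 190
 193 191 187 184 183 183 184 183 180 176 172 176 180 179 174 171 175 174
 169 170 167 163 163 162 162 131 115 130 134 131 133 131 132 132 133 134
 133 132 130 132 130 170]
top view ends: [[0.5546 0.3425 0.044 ]
 [0.5165 0.0749 0.044 ]]
```

Call:
{"api": "send_rows", "payload": {
  "increments": [
    {"gripper":-0.3,"linear":[-0.04,-0.03,0.02],"delta_rot":[0,0,0]},
    {"gripper":-0.3,"linear":[-0.07,-0.07,0.02],"delta_rot":[0,-0.1,0]},
    {"gripper":-0.3,"linear":[-0.09,-0.115,0.02],"delta_rot":[0,-0.2,0]},
    {"gripper":-0.3,"linear":[-0.11,-0.16,0.01],"delta_rot":[0,-0.3,0]},
    {"gripper":-0.3,"linear":[-0.12,-0.205,0.01],"delta_rot":[0,-0.4,0]},
    {"gripper":-0.3,"linear":[-0.12,-0.25,0],"delta_rot":[0,-0.5,0]},
    {"gripper":-0.3,"linear":[-0.12,-0.295,0],"delta_rot":[0,-0.6,0]},
    {"gripper":-0.3,"linear":[-0.12,-0.34,-0.01],"delta_rot":[0,-0.7,0]}
  ]
}}

```text
clock: 2.25
position: [0.3799, -0.0654, 0.3064]
ee_rot: [0.186, 0.709, 0.642, 0.225]
contact_force: [-0.1, 0.5, -0.5]
width: 0.0556
gripper_force: 0.0
```

Call:
{"api": "send_rows", "payload": {
  "increments": [
    {"gripper":-0.3,"linear":[0,-0.045,0],"delta_rot":[0,0,0]},
    {"gripper":-0.3,"linear":[0,-0.09,-0.02],"delta_rot":[0,0,0]},
    {"gripper":-0.3,"linear":[0,-0.1,-0.03],"delta_rot":[0,0,0]},
    {"gripper":-0.3,"linear":[0,-0.1,-0.03],"delta_rot":[0,0,0]},
    {"gripper":-0.3,"linear":[0,-0.1,-0.03],"delta_rot":[0,0,0]}
  ]
}}

```text
clock: 2.75
position: [0.3807, -0.1647, 0.2757]
ee_rot: [0.183, 0.71, 0.642, 0.225]
contact_force: [0.4, 1.2, 0.7]
width: 0.0552
gripper_force: 0.0
```

```bash
python3 - <<'E'
from h import *; np.set_printoptions(precision=4,suppress=True)
im,st=snap("wrist","w2"); print(st["position"],st["ee_rot"],st["qpos"],st["clock"])
print(cam(im,st)[1:])
E
```

```text
[ 0.3807 -0.1647  0.2757] [0.1831 0.7101 0.6417 0.2247] [-1.0559 -0.2404  2.0782  0.5925  1.0939 -1.177 ] 2.75
(array([[ 0.8289, -0.2512,  0.4998],
       [-0.1103, -0.9493, -0.2942],
       [ 0.5484,  0.1887, -0.8146]]), array([ 0.3072, -0.0846,  0.402 ]))
```

View pics/w2.png

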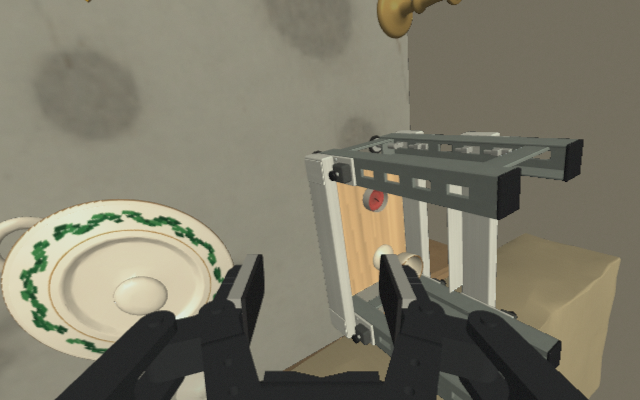

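Call:
{"api": "send_rows", "payload": {
  "increments": [
    {"gripper":-0.3,"linear":[-0.02,-0.02,0],"delta_rot":[0,-0.1,0]},
    {"gripper":-0.3,"linear":[-0.04,-0.04,0],"delta_rot":[0,-0.2,0]},
    {"gripper":-0.3,"linear":[-0.05,-0.06,0],"delta_rot":[0,-0.3,0]},
    {"gripper":-0.3,"linear":[-0.05,-0.08,0],"delta_rot":[0,-0.35,0]},
    {"gripper":-0.3,"linear":[-0.05,-0.09,0],"delta_rot":[0,-0.35,0]},
    {"gripper":-0.3,"linear":[-0.05,-0.09,0],"delta_rot":[0,-0.35,0]},
    {"gripper":-0.3,"linear":[-0.05,-0.09,0],"delta_rot":[0,-0.35,0]}
  ]
}}

```text
clock: 3.5
position: [0.3318, -0.2546, 0.2763]
ee_rot: [0.292, 0.659, 0.601, 0.344]
contact_force: [0.8, 0.1, -0.1]
width: 0.0554
gripper_force: 0.0
```

```bash
python3 - <<'E'
from h import *; np.set_printoptions(precision=4,suppress=True)
im,st=snap("wrist","w3"); print(st["position"],st["ee_rot"],st["qpos"],st["clock"])
print(cam(im,st)[1:])
E
```

```text
[ 0.3318 -0.2546  0.2763] [0.2919 0.6593 0.6012 0.3445] [-1.6896 -0.1106  2.2281  0.9489  1.3679 -1.9746] 3.5
(array([[ 0.5914, -0.2986,  0.749 ],
       [-0.1076, -0.9498, -0.2937],
       [ 0.7991,  0.0931, -0.5939]]), array([ 0.2195, -0.1746,  0.3699]))
```

View pics/w3.png

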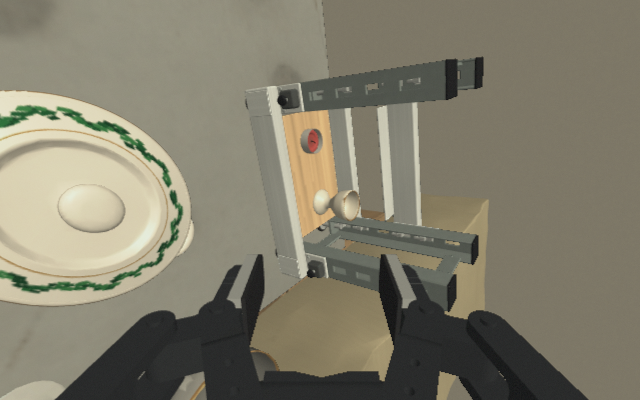

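```bash
python3 - <<'E'
import cv2,numpy as np
p=cv2.imread("pics/w3.png")
z=lambda a:cv2.resize(a,None,fx=4,fy=4,interpolation=cv2.INTER_CUBIC)
cv2.imwrite("pics/w3c.png",np.vstack([z(p[52:117,290:490]),z(p[235:315,290:490])]))
E
```

```text
(no output)
```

View pics/w3c.png

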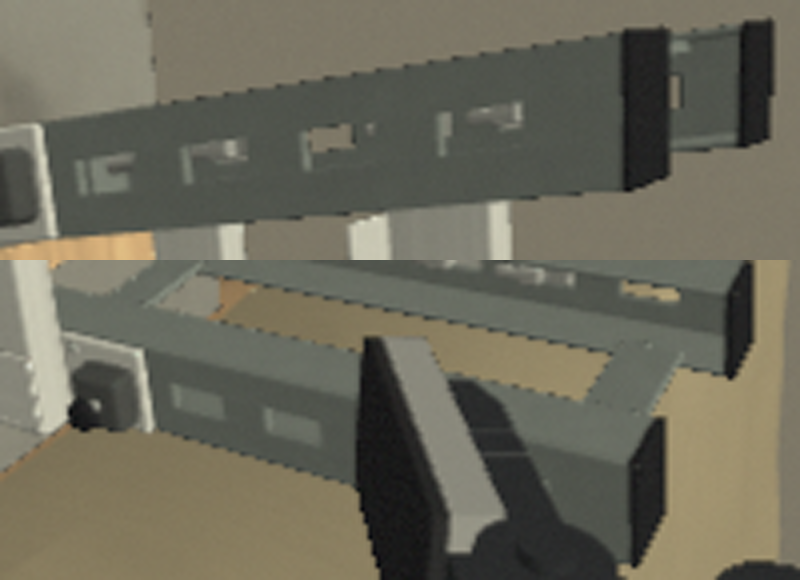

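```bash
cat > fit.py <<'E'
import pickle; from h import *; from scipy.optimize import least_squares
np.set_printoptions(precision=4,suppress=True)
im,st=pickle.load(open("w3.pkl","rb")); c=cam(im,st)
T=lambda x,y:(290+x/4-.375,52+y/4-.375); B=lambda x,y:(290+x/4-.375,235+(y-260)/4-.375)
# uv, rack y, slot index or None, lower(-1)/upper(+1) edge
L=[(T(76,162),123,0,-1),(T(78,197),113,0,-1),(T(181,148),123,1,-1),(T(183,185),113,1,-1),(T(247,138),123,1,1),
(T(300,131),123,2,-1),(T(303,172),113,2,-1),(T(437,112),123,3,-1),(T(440,156),113,3,-1),(T(521,101),123,3,1),
(B(171,382),-113,0,-1),(B(172,405),-123,0,-1),(B(222,393),-113,0,1),(B(226,418),-123,0,1),
(B(264,405),-113,1,-1),(B(266,434),-123,1,-1),(B(320,417),-113,1,1),(B(323,445),-123,1,1)]
E_=[(T(160,100),135),(T(400,67),135),(T(622,30),135),(T(240,222),101),(T(625,190),101)]
def P(p,y,z): x0,y0,a=p[:3]; return [x0-np.sin(a)*y,y0+np.cos(a)*y,z]
def res(p):
    r=[]
    for uv,y,i,s in L: r+=list(proj(c,P(p,y/1e3,p[3]+.038*i+s*.0105))[0]-uv)
    for uv,y in E_:
        a,b=proj(c,[P(p,y/1e3,.12),P(p,y/1e3,.24)]); n=np.array([-(b-a)[1],(b-a)[0]]); n/=np.hypot(*n); r.append((np.array(uv)-a)@n)
    return np.array(r)
s=least_squares(res,[.54,-.29,.03,.15],loss="soft_l1",x_scale=[.01,.01,.01,.01])
if __name__=="__main__":
    r=res(s.x);print(s.x,"rms",np.sqrt(np.mean(r**2)));print(r[:36].reshape(-1,2),r[36:])
    J=s.jac;print("sd",np.sqrt(np.diag(np.linalg.inv(J.T@J)))*np.sqrt(np.mean(r**2)))
    print("h candidates",[s.x[3]-(.1775+.038*k) for k in (-3,-2,-1,0)])
E
python3 fit.py
```

```text
[ 0.546  -0.2887  0.0431  0.125 ] rms 0.36388010409017685
[[-0.1749 -0.3972]
 [ 0.5425 -0.4304]
 [-0.0461 -0.3676]
 [ 0.5135 -0.3392]
 [-0.5284  0.0251]
 [ 0.0376 -0.0425]
 [ 0.1365 -0.3754]
 [-0.1975  0.2325]
 [-0.3802 -0.1176]
 [-0.2721  0.2296]
 [ 0.2724 -0.1328]
 [ 0.8729  0.2069]
 [-0.0268  0.3247]
 [-0.2419  0.3077]
 [ 0.0645  0.0533]
 [ 0.2901 -0.8429]
 [-0.1678  0.6001]
 [-0.2746  0.1095]] [-0.8811  0.2706 -0.2634 -0.247   0.1043]
sd [0.0004 0.0001 0.0019 0.0002]
h candidates [np.float64(0.061452402939499357), np.float64(0.023452402939499364), np.float64(-0.014547597060500628), np.float64(-0.052547597060500634)]
```

Call:
{"api": "send_rows", "payload": {
  "increments": [
    {"gripper":-0.3,"linear":[0,0.03,0.01],"delta_rot":[0,0.13,0]},
    {"gripper":-0.3,"linear":[0.01,0.07,0.02],"delta_rot":[0,0.26,0]},
    {"gripper":-0.3,"linear":[0.03,0.11,0.03],"delta_rot":[0,0.39,0]},
    {"gripper":-0.3,"linear":[0.05,0.15,0.03],"delta_rot":[0,0.52,0]},
    {"gripper":-0.3,"linear":[0.07,0.19,0.03],"delta_rot":[0,0.65,0]},
    {"gripper":-0.3,"linear":[0.09,0.23,0.03],"delta_rot":[0,0.78,0]},
    {"gripper":-0.3,"linear":[0.11,0.27,0.03],"delta_rot":[0,0.91,0]},
    {"gripper":-0.3,"linear":[0.13,0.31,0.03],"delta_rot":[0,1.05,0]}
  ]
}}

```text
clock: 4.35
position: [0.4125, -0.0333, 0.3028]
ee_rot: [0.025, 0.74, 0.669, 0.066]
contact_force: [-0.1, -1.4, 0.3]
width: 0.0557
gripper_force: 0.0
```

Call:
{"api": "send_rows", "payload": {
  "increments": [
    {"gripper":-0.3,"linear":[0.03,0.035,0],"delta_rot":[0,0,0]},
    {"gripper":-0.3,"linear":[0.05,0.08,-0.02],"delta_rot":[0,0,0]},
    {"gripper":-0.3,"linear":[0.07,0.12,-0.04],"delta_rot":[0,0,0]},
    {"gripper":-0.3,"linear":[0.074,0.156,-0.07],"delta_rot":[0,0,0]},
    {"gripper":-0.3,"linear":[0.074,0.156,-0.1],"delta_rot":[0,0,0]},
    {"gripper":-0.3,"linear":[0.074,0.156,-0.1],"delta_rot":[0,0,0]},
    {"gripper":-0.3,"linear":[0.074,0.156,-0.1],"delta_rot":[0,0,0]}
  ]
}}

```text
clock: 5.05
position: [0.4866, 0.1209, 0.2017]
ee_rot: [0.024, 0.74, 0.669, 0.068]
contact_force: [0.3, -0.8, 0.8]
width: 0.0551
gripper_force: 0.0
```

```bash
cat >> h.py <<'E'
def rep():
    st=get_state(); w,x,y,z=st["ee_rot"]; r=R.from_quat([x,y,z,w])
    a=np.array([-.1114]); err=lambda yaw:(R.from_matrix(np.array([[np.sin(yaw),np.cos(yaw),0],[-np.cos(yaw),np.sin(yaw),0],[0,0,-1]]).T.T@np.eye(3))*r.inv()).as_rotvec()
    M=lambda yaw:R.from_matrix(np.column_stack([[-np.sin(yaw)*1,np.cos(yaw),0],[np.cos(yaw),np.sin(yaw),0],[0,0,-1]]))
    print("t",st["clock"],"pos",st["position"].round(4),"F",st["contact_force"].round(1),"M",st["moment"].round(2),"w",round(st["width"],4),"rot to beam",(M(-.1114)*r.inv()).as_rotvec().round(4),"to rack",(M(.0431)*r.inv()).as_rotvec().round(4))
    return st
E
python3 -c "
from h import *
rep()"
```

```text
t 5.05 pos [0.4866 0.1209 0.2017] F [ 0.3 -0.8  0.8] M [-0.01  0.01  0.04] w 0.0551 rot to beam [-0.0542  0.1328 -0.0102] to rack [-0.0643  0.1283  0.144 ]
```

Call:
{"api": "send_rows", "payload": {
  "increments": [
    {"gripper":-0.3,"linear":[0.025,0.045,0],"delta_rot":[-0.027,0.066,-0.005]},
    {"gripper":-0.3,"linear":[0.049,0.0907,0],"delta_rot":[-0.054,0.133,-0.01]},
    {"gripper":-0.3,"linear":[0.049,0.0907,-0.04],"delta_rot":[-0.054,0.133,-0.01]},
    {"gripper":-0.3,"linear":[0.049,0.0907,-0.08],"delta_rot":[-0.054,0.133,-0.01]},
    {"gripper":-0.3,"linear":[0.049,0.0907,-0.12],"delta_rot":[-0.054,0.133,-0.01]},
    {"gripper":-0.3,"linear":[0.049,0.0907,-0.12],"delta_rot":[-0.054,0.133,-0.01]},
    {"gripper":-0.3,"linear":[0.049,0.0907,-0.12],"delta_rot":[-0.054,0.133,-0.01]}
  ]
}}

```text
clock: 5.75
position: [0.5378, 0.2101, 0.0829]
ee_rot: [0.0, 0.747, 0.665, 0.001]
contact_force: [0.4, 0.1, 0.2]
width: 0.0558
gripper_force: 0.0
```

```bash
python3 - <<'E'
from h import *
st=rep(); im,st=snap("wrist","w4"); c=cam(im,st)
g=cv2.cvtColor(im["pixels"],cv2.COLOR_BGR2GRAY)
# predicted beam top-edge centreline
a=-.1114; C=np.array([.5356,.2116]); Y=np.array([-np.sin(a),np.cos(a)]); X=np.array([np.cos(a),np.sin(a)])
P=lambda x,y,z:np.r_[C+X*x+Y*y,z]
for q in [(-.009,.05,.044),(.009,.05,.044),(-.009,0,.044),(.009,0,.044),(-.009,-.05,.044)]: print(q,proj(c,P(*q)).round(1))
u=im["pixels"].copy()
for a_,b_ in [((-.009,.1,.044),(-.009,-.06,.044)),((.009,.1,.044),(.009,-.06,.044))]:
    cv2.line(u,*[tuple(int(t) for t in proj(c,P(*q))[0].round()) for q in (a_,b_)],(0,0,255),1)
cv2.imwrite("pics/w4.png",u)
E
```

```text
t 5.75 pos [0.5378 0.2101 0.0829] F [0.4 0.1 0.2] M [-0.   -0.02  0.03] w 0.0558 rot to beam [-0.0007  0.0021  0.0036] to rack [-0.0009  0.0021  0.1581]
(-0.009, 0.05, 0.044) [[302.1 151. ]]
(0.009, 0.05, 0.044) [[334.4 150.8]]
(-0.009, 0, 0.044) [[304.  232.9]]
(0.009, 0, 0.044) [[333.7 232.8]]
(-0.009, -0.05, 0.044) [[305.6 302.7]]
```

View pics/w4.png

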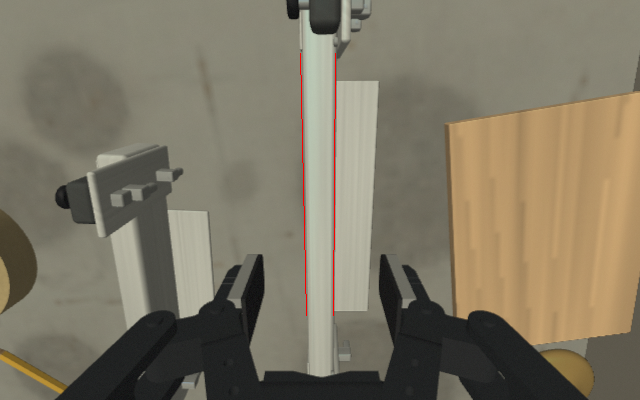

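Call:
{"api": "send_rows", "payload": {
  "increments": [
    {"gripper":-0.3,"linear":[-0.002,0.0015,-0.03],"delta_rot":[-0.0007,0.002,0.0036]},
    {"gripper":-0.3,"linear":[-0.002,0.0015,-0.055],"delta_rot":[-0.0007,0.002,0.0036]},
    {"gripper":-0.3,"linear":[-0.002,0.0015,-0.07],"delta_rot":[-0.0007,0.002,0.0036]},
    {"gripper":-0.3,"linear":[-0.002,0.0015,-0.071],"delta_rot":[-0.0007,0.002,0.0036]},
    {"gripper":0.6,"linear":[-0.002,0.0015,-0.071],"delta_rot":[-0.0007,0.002,0.0036]},
    {"gripper":1,"linear":[-0.002,0.0015,-0.071],"delta_rot":[-0.0007,0.002,0.0036]},
    {"gripper":1,"linear":[-0.002,0.0015,-0.071],"delta_rot":[-0.0007,0.002,0.0036]},
    {"gripper":1,"linear":[-0.002,0.0015,-0.071],"delta_rot":[-0.0007,0.002,0.0036]}
  ],
  "newtons": 60
}}

```text
clock: 6.6
position: [0.5365, 0.2121, 0.012]
ee_rot: [0.001, 0.745, 0.667, 0.001]
contact_force: [0.5, -1.9, 6.9]
width: 0.0174
gripper_force: 60.1
```

```bash
python3 -c "
from h import *
print(rep()['gripper_force'])"
```

```text
t 6.6 pos [0.5365 0.2121 0.012 ] F [ 0.5 -1.9  6.9] M [-0.04 -0.01  0.03] w 0.0174 rot to beam [-0.0004  0.0023 -0.0009] to rack [-0.0006  0.0022  0.1536]
60.11402606964111
```

Call:
{"api": "send_rows", "payload": {
  "increments": [
    {"gripper":1,"linear":[0,0,0.005],"delta_rot":[0,0,0]},
    {"gripper":1,"linear":[0,0,0.02],"delta_rot":[0,0,0]},
    {"gripper":1,"linear":[0,0,0.05],"delta_rot":[0,0,0]},
    {"gripper":1,"linear":[-0.01,0,0.09],"delta_rot":[0,0,0]},
    {"gripper":1,"linear":[-0.03,-0.02,0.13],"delta_rot":[0,0,0]},
    {"gripper":1,"linear":[-0.05,-0.05,0.16],"delta_rot":[0,0,0.03]},
    {"gripper":1,"linear":[-0.07,-0.08,0.17],"delta_rot":[0,0,0.06]},
    {"gripper":1,"linear":[-0.09,-0.11,0.17],"delta_rot":[0,0,0.09]}
  ],
  "newtons": 110
}}

```text
clock: 7.4
position: [0.4441, 0.101, 0.1818]
ee_rot: [0.001, 0.714, 0.701, 0.0]
contact_force: [-0.2, 0.1, -2.9]
width: 0.0167
gripper_force: 107.9
```

Call:
{"api": "send_rows", "payload": {
  "increments": [
    {"gripper":1,"linear":[0,-0.035,0],"delta_rot":[0,0,0.02]},
    {"gripper":1,"linear":[0,-0.075,0],"delta_rot":[0,0,0.04]},
    {"gripper":1,"linear":[0,-0.115,0],"delta_rot":[0,0,0.06]},
    {"gripper":1,"linear":[0,-0.155,0],"delta_rot":[0,0,0.064]},
    {"gripper":1,"linear":[0,-0.195,0],"delta_rot":[0,0,0.064]},
    {"gripper":1,"linear":[0,-0.235,0],"delta_rot":[0,0,0.064]},
    {"gripper":1,"linear":[0,-0.275,0],"delta_rot":[0,0,0.064]},
    {"gripper":1,"linear":[0,-0.31,0],"delta_rot":[0,0,0.064]}
  ]
}}

```text
clock: 8.2
position: [0.4434, -0.2098, 0.1796]
ee_rot: [-0.001, 0.692, 0.722, -0.001]
contact_force: [-0.8, 0.5, -3.2]
width: 0.0167
gripper_force: 107.8
```

```bash
python3 -c "
from h import *
print(rep()['gripper_force'])"
```

```text
t 8.2 pos [ 0.4434 -0.2098  0.1796] F [-0.8  0.5 -3.2] M [ 0.03 -0.09 -0.13] w 0.0167 rot to beam [ 0.0003 -0.0034 -0.1541] to rack [ 0.0005 -0.0034  0.0004]
107.82858967781067
```

Call:
{"api": "send_rows", "payload": {
  "increments": [
    {"gripper":1,"linear":[0,-0.03,0],"delta_rot":[0,0,0]},
    {"gripper":1,"linear":[0.01,-0.06,-0.01],"delta_rot":[0,-0.003,0]},
    {"gripper":1,"linear":[0.03,-0.0806,-0.0166],"delta_rot":[0,-0.0034,0]},
    {"gripper":1,"linear":[0.0526,-0.0806,-0.0166],"delta_rot":[0,-0.0034,0]},
    {"gripper":1,"linear":[0.0526,-0.0806,-0.0166],"delta_rot":[0,-0.0034,0]},
    {"gripper":1,"linear":[0.0526,-0.0806,-0.0166],"delta_rot":[0,-0.0034,0]},
    {"gripper":1,"linear":[0.0526,-0.0806,-0.0166],"delta_rot":[0,-0.0034,0]}
  ]
}}

```text
clock: 8.9
position: [0.4958, -0.288, 0.1629]
ee_rot: [-0.0, 0.691, 0.722, -0.0]
contact_force: [-0.1, 0.7, -3.2]
width: 0.0168
gripper_force: 108.0
```

```bash
python3 - <<'E'
from h import *
import fit
st=rep(); im,st=snap("wrist","w5"); c=cam(im,st); K,r,o=c
w,x,y,z=st["ee_rot"]; Rt=R.from_quat([x,y,z,w]).as_matrix()
# predicted: beam axes x=tool y, y=tool x, z=-tool z; grip point at TCP - 0.010 tool z, -0.0005 along y
G=st["position"]-.010*Rt[:,2]-.0005*Rt[:,0]
b=lambda X,Y,Z:proj(c,G+Rt[:,1]*X+Rt[:,0]*Y-Rt[:,2]*Z)[0]
k=lambda Y,Z:proj(c,fit.P(fit.s.x,Y,Z))[0]
u=im["pixels"].copy(); S=3; u=cv2.resize(u[0:200,220:480],None,fx=S,fy=S,interpolation=cv2.INTER_CUBIC)
t=lambda q:tuple(int(v) for v in ((q-[220,0])*S+1).round())
for q in [(.013,.101,.056),(.013,.135,.056),(.0235,.1155,.037),(.0235,.1205,.037),(-.009,.136,.022),(-.009,.03,.022),(.009,.03,.022)]: cv2.circle(u,t(b(*q)),3,(0,0,255),1)
for q in [(.101,.284),(.135,.284),(.123,.2495),(.113,.2495),(.123,.2285),(.113,.2285),(.123,.2115),(.113,.2115)]: cv2.circle(u,t(k(*q)),3,(255,0,0),1)
cv2.imwrite("pics/w5.png",u)
E
```

```text
t 8.9 pos [ 0.4958 -0.288   0.1629] F [-0.1  0.7 -3.2] M [ 0.02 -0.04 -0.03] w 0.0168 rot to beam [-0.0001 -0.0009 -0.1554] to rack [ 0.     -0.0009 -0.0009]
```

View pics/w5.png

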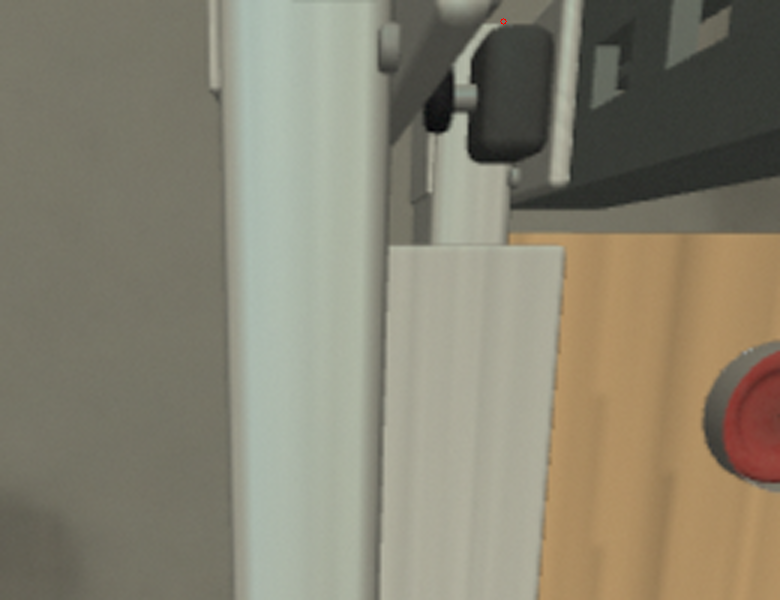

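```bash
python3 - <<'E'
import pickle; from h import *
im,st=pickle.load(open("w1.pkl","rb")); c=cam(im,st)
print(on_z(c,[(366,28.6),(366,62.7)],.078), on_z(c,[(357.3,237.5),(357,261.2)],.078))
im,st=pickle.load(open("w5.pkl","rb")); g=cv2.cvtColor(im["pixels"],cv2.COLOR_BGR2GRAY)
print(g[0:14,362:394])
E
```

```text
[[0.56179692 0.34406944 0.078     ]
 [0.55964367 0.31174607 0.078     ]] [[0.53524216 0.10985453 0.078     ]
 [0.53233352 0.07633077 0.078     ]]
[[ 89  91  95 113 137 153 156 160 163 166 168 167 162 159 153 150 144 140
  138 135 127 105  83  81  81 101 115 114 115 115 114 115]
 [ 92  90  93 106 127 142 146 149 152 155 155 155 153 149 144 138 133 129
  125 123 114  87  70  68  85 112 113 117 114 114 115 116]
 [ 90  92  89  94 114 128 135 139 141 142 146 142 141 138 133 130 124 118
  114 110 100  69  58  71 102 113 115 114 114 114 115 115]
 [ 90  90  89  87 100 116 125 128 128 130 132 130 129 127 123 119 114 107
  105  96  82  59  72 100 112 114 115 115 117 117 115 115]
 [ 91  90  85  84  93 105 115 114 116 118 119 117 115 115 114 109 102  97
   90  85  70  68  93 113 114 115 115 116 114 114 114 114]
 [ 90  87  83  80  84  97 102 103 104 105 106 104 104 102 100  97  92  86
   82  76  67  84 110 114 113 114 114 115 116 113 114 115]
 [ 91  86  81  76  79  86  90  93  92  96  96  94  93  91  89  88  84  78
   76  78  92 109 115 114 113 115 115 113 116 115 115 116]
 [ 86  84  79  76  73  
[... 208 characters left out ...]
9 131 109  92  92  92  79  79  79]
 [ 82  78  74  72  71  71  70  70  72  72  72  72  73  73  72  71  71  98
  148 171 171 159 125 117  80  72  70  69  71  66  67  67]
 [ 80  76  73  73  72  71  71  71  72  73  72  72  70  71  71  72  88 133
  166 168 156 111  72  72  65  65  67  66  65  66  66  66]
 [ 79  74  70  70  70  70  70  70  72  73  71  71  69  71  71  80 120 164
  168 156 110  65  61  64  64  66  65  66  66  66  66  64]
 [ 77  70  71  71  71  69  70  72  72  72  72  71  71  71  72 101 149 171
  162 127  60  56  62  63  65  66  65  65  66  67  65  66]
 [ 72  72  71  72  72  72  70  71  72  72  71  72  72  69 101 150 168 162
  128  66  48  56  58  63  63  65  66  65  65  66  65  65]]
```

Call:
{"api": "send_rows", "payload": {
  "increments": [
    {"gripper":1,"linear":[0.01,-0.0024,0],"delta_rot":[0,0,-0.0009]},
    {"gripper":1,"linear":[0.02,-0.0016,0],"delta_rot":[0,0,-0.0009]},
    {"gripper":1,"linear":[0.024,-0.0014,0],"delta_rot":[0,0,-0.0009]},
    {"gripper":1,"linear":[0.024,-0.0014,0],"delta_rot":[0,0,-0.0009]},
    {"gripper":1,"linear":[0.024,-0.0014,0],"delta_rot":[0,0,-0.0009]}
  ]
}}

```text
clock: 9.45
position: [0.5209, -0.29, 0.163]
ee_rot: [0.0, 0.692, 0.722, -0.0]
contact_force: [-0.9, 0.5, -2.9]
width: 0.0165
gripper_force: 108.0
```

```bash
cat >> h.py <<'E'
def rk():
    st=rep(); a=.0431; d=st["position"][:2]-[.546,-.2887]
    print("rack x,y of grip:",(np.array([np.cos(a)*d[0]+np.sin(a)*d[1],-np.sin(a)*d[0]+np.cos(a)*d[1]-.0005])*1e3).round(1),"z",round((st["position"][2]+.010)*1e3,1))
E
python3 -c "
from h import *
rk()"
```

```text
t 9.45 pos [ 0.5209 -0.29    0.163 ] F [-0.9  0.5 -2.9] M [0.02 0.01 0.02] w 0.0165 rot to beam [ 0.0008  0.0002 -0.1545] to rack [ 0.0008  0.0002 -0.    ]
rack x,y of grip: [-25.1  -0.8] z 173.0
```

Call:
{"api": "send_rows", "payload": {
  "increments": [
    {"gripper":1,"linear":[0.001,0.0006,0],"delta_rot":[0,0,0]},
    {"gripper":1,"linear":[0.002,0.0007,0],"delta_rot":[0,0,0]},
    {"gripper":1,"linear":[0.003,0.0007,0],"delta_rot":[0,0,0]},
    {"gripper":1,"linear":[0.004,0.0008,0],"delta_rot":[0,0,0]},
    {"gripper":1,"linear":[0.004,0.0008,0],"delta_rot":[0,0,0]}
  ]
}}

```text
clock: 9.95
position: [0.5251, -0.2895, 0.1632]
ee_rot: [0.001, 0.692, 0.722, -0.0]
contact_force: [-0.9, 0.1, -3.6]
width: 0.0166
gripper_force: 108.0
```

```bash
python3 -c "
from h import *
rk()"
```

```text
t 9.95 pos [ 0.5251 -0.2895  0.1632] F [-0.9  0.1 -3.6] M [-0.03 -0.05  0.03] w 0.0166 rot to beam [ 0.0012  0.001  -0.1541] to rack [0.0011 0.0011 0.0004]
rack x,y of grip: [-20.9  -0.4] z 173.2
```

Call:
{"api": "send_rows", "payload": {
  "increments": [
    {"gripper":1,"linear":[0.001,0.0002,0],"delta_rot":[0,0,0]},
    {"gripper":1,"linear":[0.002,0.0003,0],"delta_rot":[0,0,0]},
    {"gripper":1,"linear":[0.003,0.0003,0],"delta_rot":[0,0,0]},
    {"gripper":1,"linear":[0.004,0.0004,0],"delta_rot":[0,0,0]},
    {"gripper":1,"linear":[0.004,0.0004,0],"delta_rot":[0,0,0]}
  ]
}}

```text
clock: 10.45
position: [0.528, -0.2891, 0.1632]
ee_rot: [-0.0, 0.692, 0.722, -0.001]
contact_force: [-4.4, -0.5, -1.7]
width: 0.0163
gripper_force: 108.3
```

```bash
python3 -c "
from h import *
rk()"
```

```text
t 10.45 pos [ 0.528  -0.2891  0.1632] F [-4.4 -0.5 -1.7] M [-0.04  0.54 -0.05] w 0.0163 rot to beam [ 0.0009 -0.0011 -0.1541] to rack [ 0.001  -0.001   0.0004]
rack x,y of grip: [-18.   -0.1] z 173.2
```

Call:
{"api": "send_rows", "payload": {
  "increments": [
    {"gripper":1,"linear":[0.001,0.0,0],"delta_rot":[0,0,0]},
    {"gripper":1,"linear":[0.002,0.0,0],"delta_rot":[0,0,0]},
    {"gripper":1,"linear":[0.003,0.0001,0],"delta_rot":[0,0,0]},
    {"gripper":1,"linear":[0.003,0.0001,0],"delta_rot":[0,0,0]}
  ]
}}

```text
clock: 10.85
position: [0.5305, -0.289, 0.1632]
ee_rot: [-0.0, 0.692, 0.722, -0.001]
contact_force: [-7.1, -0.0, -0.1]
width: 0.0162
gripper_force: 108.4
```

```bash
python3 -c "
from h import *
rk()"
```

```text
t 10.85 pos [ 0.5305 -0.289   0.1632] F [-7.1 -0.  -0.1] M [-0.09  0.78  0.03] w 0.0162 rot to beam [ 0.0008 -0.0022 -0.1541] to rack [ 0.0009 -0.0022  0.0004]
rack x,y of grip: [-15.5  -0.1] z 173.2
```

Call:
{"api": "send_rows", "payload": {
  "increments": [
    {"gripper":1,"linear":[0.001,0.0,0],"delta_rot":[0,0,0]},
    {"gripper":1,"linear":[0.002,0.0,0],"delta_rot":[0,0,0]},
    {"gripper":1,"linear":[0.003,0.0001,0],"delta_rot":[0,0,0]},
    {"gripper":1,"linear":[0.003,0.0001,0],"delta_rot":[0,0,0]}
  ]
}}

```text
clock: 11.25
position: [0.5327, -0.2889, 0.1632]
ee_rot: [-0.001, 0.692, 0.722, -0.002]
contact_force: [-9.1, -1.2, 0.3]
width: 0.0161
gripper_force: 108.6
```

```bash
python3 -c "
from h import *
rk()"
```

```text
t 11.25 pos [ 0.5327 -0.2889  0.1632] F [-9.1 -1.2  0.3] M [-0.11  1.    0.04] w 0.0161 rot to beam [ 0.0006 -0.0039 -0.1542] to rack [ 0.0009 -0.0038  0.0003]
rack x,y of grip: [-13.3  -0.1] z 173.2
```

Call:
{"api": "send_rows", "payload": {
  "increments": [
    {"gripper":1,"linear":[0.001,0.0,0],"delta_rot":[0,0.002,0]},
    {"gripper":1,"linear":[0.0015,0.0,0],"delta_rot":[0,0.004,0]},
    {"gripper":1,"linear":[0.0015,0.0,0],"delta_rot":[0,0.004,0]}
  ]
}}

```text
clock: 11.55
position: [0.5324, -0.2889, 0.1632]
ee_rot: [-0.004, 0.692, 0.722, -0.004]
contact_force: [-13.5, -0.7, 2.4]
width: 0.0166
gripper_force: 109.0
```

```bash
python3 -c "
from h import *
rk()"
```

```text
t 11.55 pos [ 0.5324 -0.2889  0.1632] F [-13.5  -0.7   2.4] M [-0.17  1.37 -0.04] w 0.0166 rot to beam [-0.     -0.0112 -0.1544] to rack [ 0.0008 -0.0112  0.0001]
rack x,y of grip: [-13.6  -0.1] z 173.2
```

Call:
{"api": "send_rows", "payload": {
  "increments": [
    {"gripper":1,"linear":[0,0.0,0],"delta_rot":[0,-0.006,0]},
    {"gripper":1,"linear":[0,0.0,0],"delta_rot":[0,-0.011,0]},
    {"gripper":1,"linear":[0,0.0,-0.0015],"delta_rot":[0,-0.011,0]},
    {"gripper":1,"linear":[0,0.0,-0.003],"delta_rot":[0,-0.011,0]},
    {"gripper":1,"linear":[0,0.0,-0.004],"delta_rot":[0,-0.011,0]},
    {"gripper":1,"linear":[0,0.0,-0.004],"delta_rot":[0,-0.011,0]}
  ]
}}

```text
clock: 12.15
position: [0.5327, -0.2889, 0.1595]
ee_rot: [0.001, 0.692, 0.722, -0.0]
contact_force: [-11.7, -1.8, 3.1]
width: 0.0169
gripper_force: 109.3
```

```bash
python3 -c "
from h import *
rk()"
```

```text
t 12.15 pos [ 0.5327 -0.2889  0.1595] F [-11.7  -1.8   3.1] M [-0.1   1.56 -0.02] w 0.0169 rot to beam [ 0.001   0.0006 -0.1544] to rack [0.0009 0.0007 0.0001]
rack x,y of grip: [-13.3  -0.1] z 169.5
```

Call:
{"api": "send_rows", "payload": {
  "increments": [
    {"gripper":1,"linear":[0,0.0,-0.0015],"delta_rot":[0,0,0]},
    {"gripper":1,"linear":[0,0.0,-0.003],"delta_rot":[0,0,0]},
    {"gripper":1,"linear":[0,0.0,-0.0045],"delta_rot":[0,0,0]},
    {"gripper":1,"linear":[0,0.0,-0.006],"delta_rot":[0,0,0]},
    {"gripper":1,"linear":[0,0.0,-0.006],"delta_rot":[0,0,0]}
  ]
}}

```text
clock: 12.65
position: [0.5328, -0.2888, 0.1531]
ee_rot: [0.0, 0.692, 0.722, -0.0]
contact_force: [-10.1, -0.6, 2.2]
width: 0.0166
gripper_force: 109.5
```

```bash
python3 -c "
from h import *
rk()"
```

```text
t 12.65 pos [ 0.5328 -0.2888  0.1531] F [-10.1  -0.6   2.2] M [-0.12  1.74 -0.02] w 0.0166 rot to beam [ 0.0008  0.0005 -0.1545] to rack [ 0.0007  0.0005 -0.    ]
rack x,y of grip: [-13.2  -0.1] z 163.1
```

Call:
{"api": "send_rows", "payload": {
  "increments": [
    {"gripper":1,"linear":[0,0.0,-0.001],"delta_rot":[0,0,0]},
    {"gripper":1,"linear":[0,0.0,-0.002],"delta_rot":[0,0,0]},
    {"gripper":1,"linear":[0,0.0,-0.002],"delta_rot":[0,0,0]}
  ]
}}

```text
clock: 12.95
position: [0.5328, -0.2888, 0.1523]
ee_rot: [0.001, 0.692, 0.722, -0.0]
contact_force: [-10.9, 0.4, 8.1]
width: 0.0165
gripper_force: 110.4
```

```bash
python3 -c "
from h import *
rk()"
```

```text
t 12.95 pos [ 0.5328 -0.2888  0.1523] F [-10.9   0.4   8.1] M [ 0.1   1.99 -0.07] w 0.0165 rot to beam [ 0.0011  0.0009 -0.1545] to rack [ 0.0011  0.001  -0.    ]
rack x,y of grip: [-13.2  -0.1] z 162.3
```

Call:
{"api": "send_rows", "payload": {
  "increments": [
    {"gripper":1,"linear":[0,0.0,-0.001],"delta_rot":[0,0,0]},
    {"gripper":1,"linear":[0,0.0,-0.0015],"delta_rot":[0,0,0]},
    {"gripper":1,"linear":[0,0.0,-0.0015],"delta_rot":[0,0,0]}
  ]
}}

```text
clock: 13.25
position: [0.5328, -0.2889, 0.1523]
ee_rot: [0.001, 0.692, 0.722, 0.0]
contact_force: [-13.4, 1.1, 14.1]
width: 0.0165
gripper_force: 111.2
```

```bash
python3 -c "
from h import *
rk()"
```

```text
t 13.25 pos [ 0.5328 -0.2889  0.1523] F [-13.4   1.1  14.1] M [ 0.32  2.32 -0.  ] w 0.0165 rot to beam [ 0.0018  0.0017 -0.1546] to rack [ 0.0017  0.0018 -0.0001]
rack x,y of grip: [-13.2  -0.1] z 162.3
```

Call:
{"api": "send_rows", "payload": {
  "increments": [
    {"gripper":1,"linear":[-0.001,0.0,0],"delta_rot":[0,0,0]},
    {"gripper":1,"linear":[-0.0015,0.0,0],"delta_rot":[0,0,0]},
    {"gripper":1,"linear":[-0.0015,0.0,0],"delta_rot":[0,0,0]}
  ]
}}

```text
clock: 13.55
position: [0.5328, -0.2889, 0.1523]
ee_rot: [0.002, 0.692, 0.722, 0.001]
contact_force: [-9.7, 0.6, 11.9]
width: 0.0163
gripper_force: 110.9
```

```bash
python3 -c "
from h import *
rk()"
```

```text
t 13.55 pos [ 0.5328 -0.2889  0.1523] F [-9.7  0.6 11.9] M [0.29 1.76 0.05] w 0.0163 rot to beam [ 0.0023  0.0047 -0.1544] to rack [0.0019 0.0049 0.0001]
rack x,y of grip: [-13.2  -0.1] z 162.3
```

Call:
{"api": "send_rows", "payload": {
  "increments": [
    {"gripper":1,"linear":[-0.0015,0.0,0],"delta_rot":[0,0.003,0]},
    {"gripper":1,"linear":[-0.003,0.0,0],"delta_rot":[0,0.005,0]},
    {"gripper":1,"linear":[-0.003,0.0,0],"delta_rot":[0,0.005,0]}
  ]
}}

```text
clock: 13.85
position: [0.5327, -0.2889, 0.1523]
ee_rot: [0.003, 0.692, 0.722, 0.001]
contact_force: [-5.0, 1.3, 7.8]
width: 0.0162
gripper_force: 110.3
```

```bash
python3 -c "
from h import *
rk()"
```

```text
t 13.85 pos [ 0.5327 -0.2889  0.1523] F [-5.   1.3  7.8] M [0.47 0.71 0.07] w 0.0162 rot to beam [ 0.0025  0.0058 -0.1539] to rack [0.0021 0.006  0.0006]
rack x,y of grip: [-13.3  -0.1] z 162.3
```

Call:
{"api": "send_rows", "payload": {
  "increments": [
    {"gripper":1,"linear":[-0.0015,0.0,0],"delta_rot":[0,0.003,0]},
    {"gripper":1,"linear":[-0.0025,0.0,0],"delta_rot":[0,0.006,0]},
    {"gripper":1,"linear":[-0.0025,0.0,0],"delta_rot":[0,0.006,0]}
  ]
}}

```text
clock: 14.15
position: [0.5326, -0.2889, 0.1523]
ee_rot: [0.003, 0.692, 0.722, 0.001]
contact_force: [0.9, 2.2, 6.1]
width: 0.0166
gripper_force: 109.9
```

```bash
python3 - <<'E'
from h import *
rk()
import fit
for n in("top","scene"):
    im,_=snap(n,n+"1"); c=cam(im); g=cv2.cvtColor(im["pixels"],cv2.COLOR_BGR2GRAY)
    a=fit.s.x[2]
    for s in (1,-1):
        # knob approx: rack x -0.013-0.013.., y=+-118, height: above upper claw
        for xx in (-.030,-.013,0):
            p=np.r_[.546+np.cos(a)*xx-np.sin(a)*s*.118,-.2887+np.sin(a)*xx+np.cos(a)*s*.118,.1625+.045]
            print(n,s,xx,proj(c,p)[0].round(1))
        u,v=proj(c,p)[0].round().astype(int)
        print(g[v-4:v+16,u-8:u+8] if n=="top" else g[v-8:v+10,u-14:u+6])
E
```

```text
t 14.15 pos [ 0.5326 -0.2889  0.1523] F [0.9 2.2 6.1] M [ 0.57 -0.21  0.06] w 0.0166 rot to beam [ 0.0026  0.0046 -0.1536] to rack [0.0023 0.0048 0.0009]
rack x,y of grip: [-13.4  -0.1] z 162.3
top 1 -0.03 [413.2 190.1]
top 1 -0.013 [412.8 183.8]
top 1 0 [412.5 179. ]
[[118 117 118 117 118 118 115 113 104  80  80  85  88  81  84  83]
 [120 119 118 118 118 116 108 100  94  92  96 106 110 105  97  93]
 [119 116 118 118 115 108  98  92  94 102 112 125 123 112  97  92]
 [118 119 117 113 105  91  91  93  97 106 115 117 115 117 113 117]
 [118 117 114 129 161 173 176 180 179 178 177 179 188 194 195 198]
 [117 115 127 157 190 204 205 202 200 198 197 201 208 211 213 221]
 [116 131 155 156 129 114 101  93  86  86  88  96  96 103 150 197]
 [131 156 161 152 125  98  87 100  98  98  98  99  98  97 160 219]
 [156 179 189 199 162  96  91 102 100  99  99  98  99  93 153 217]
 [168 197 222 221 201 117  92 100  98  97  97  98  98 104 169 221]
 [175 196 221 221 204 131  86  90  94 106 100  87 100 150 204 222]
 [173 195 222 223 213 174 137 147 161 154 144 145 172 204 223 224]
 [172 196 226 223 224 219 2
[... 4455 characters left out ...]
 153 212
  236 168]
 [223 192 149 116 114  45  41  41  44  51  66  71  73  71  69  63 102 153
  188 237]
 [224 217 176 121  86  35  37  40  41  42  48  63  71  62  49  44  77 138
  143 158]
 [227 224 214 158  35  24  42 106 123  39  40  46  55  48  37  40  88 139
  135 122]
 [228 227 215  82  17  19  26  47  69  47  38  39  38  35  33  47 109 138
  134 111]
 [228 228 220 103  13  12  16  20  36  40  37  39  34  33  32  56 134 137
  134 106]
 [228 228 227 207  12  13  14  14  20  38  38  39  33  32  36  70 137 134
  129  98]
 [226 228 228 221 100  12  11  22  56  35  35  36  33  31  47 108 136 134
  121  93]
 [178 228 228 226 213 158 107 127 202 110  35  33  31  41  87 134 134 135
  109  79]]
```

Call:
{"api": "send_rows", "payload": {
  "increments": [
    {"gripper":1,"linear":[0,0.0,0.002],"delta_rot":[0,0,0]},
    {"gripper":1,"linear":[0,0.0,0.004],"delta_rot":[0,0,0]},
    {"gripper":1,"linear":[0,0.0,0.005],"delta_rot":[0,0,0]},
    {"gripper":1,"linear":[0,0.0,0.005],"delta_rot":[0,0,0]}
  ]
}}

```text
clock: 14.65
position: [0.5312, -0.2889, 0.1543]
ee_rot: [0.0, 0.692, 0.722, -0.0]
contact_force: [5.8, 0.3, -5.6]
width: 0.0164
gripper_force: 108.3
```

```bash
python3 - <<'E'
from h import *
rk()
import pickle
t=pickle.load(open("im0.pkl","rb"))["top"]["pixels"]; g=cv2.cvtColor(t,cv2.COLOR_BGR2GRAY)
print(g[176:196,231:247]); print(g[184:204,310:326])
E
```

```text
t 14.65 pos [ 0.5312 -0.2889  0.1543] F [ 5.8  0.3 -5.6] M [ 0.08 -0.61  0.06] w 0.0164 rot to beam [ 0.001   0.     -0.1539] to rack [0.001  0.0001 0.0006]
rack x,y of grip: [-14.8  -0.1] z 164.3
[[164 167 170 169 167 168 169 167 166 170 170 168 168 167 166 167]
 [163 166 169 166 167 168 169 166 165 163 155 166 165 167 167 167]
 [165 170 167 163 164 163 160 166 166 133 130 155 158 166 166 165]
 [166 173 177 185 193 204 200 202 204 170 158 156 149 168 168 168]
 [163 168 174 178 190 209 207 198 202 195 181 178 153 156 167 166]
 [164 167 156 117  92  92  90  86  96 112 134 160 143 132 150 158]
 [166 169 160 129  96  95  96  97  95  89  77 113 141 129 122 137]
 [168 169 157 120  97  95  97  98  98  89  75 134 188 182 168 168]
 [165 169 164 145 110  89  93  97  93  84  81 162 221 220 218 216]
 [160 168 180 194 170 141 139 122 114 111 121 179 221 220 220 220]
 [158 166 185 214 210 170 155 142 173 187 193 214 224 222 222 222]
 [163 168 175 190 175 108  76 107 176 217 221 225 225 224 225 225]
 [163 167 168 161 145 111  93  91 125 176 199 207 207 203 206 211]
 [166 167 166 166 164 154 136 13
[... 1078 characters left out ...]
 174 205 147 137 140 139 135]
 [221 212 178 155 144 130 113 129 149 209 203 135 137 138 139 137]
 [220 221 218 192 160 139 139 184 202 223 204 132 138 140 141 138]
 [198 205 193 133  67  72 127 189 207 216 200 129 141 141 140 139]
 [159 163 150 118 103  92 123 156 154 178 172 124 142 143 141 140]
 [162 149 147 146 141 131 133 136 134 140 123 128 141 142 143 141]
 [160 161 158 155 154 151 150 146 145 140 134 140 144 142 143 142]
 [162 160 159 158 159 157 155 152 151 148 149 147 145 145 143 142]
 [161 159 159 159 159 158 155 154 155 153 150 147 146 145 145 143]
 [160 158 158 158 158 159 158 158 158 158 155 152 151 148 148 147]
 [162 159 159 161 160 160 159 159 159 159 159 155 155 154 152 150]]
```

Call:
{"api": "send_rows", "payload": {
  "increments": [
    {"gripper":1,"linear":[0.002,0.0,0],"delta_rot":[0,0,0]},
    {"gripper":1,"linear":[0.003,0.0,-0.0015],"delta_rot":[0,0,0]},
    {"gripper":1,"linear":[0.003,0.0,-0.003],"delta_rot":[0,0,0]},
    {"gripper":1,"linear":[0.003,0.0,-0.005],"delta_rot":[0,0,0]},
    {"gripper":1,"linear":[0.003,0.0,-0.0065],"delta_rot":[0,0,0]},
    {"gripper":1,"linear":[0.003,0.0,-0.0065],"delta_rot":[0,0,0]}
  ]
}}

```text
clock: 15.25
position: [0.5323, -0.2889, 0.1522]
ee_rot: [0.0, 0.692, 0.722, -0.001]
contact_force: [-4.6, 3.1, 16.5]
width: 0.0164
gripper_force: 111.8
```

```bash
python3 - <<'E'
from h import *
rk()
im,_=snap("top","top2"); g=cv2.cvtColor(im["pixels"],cv2.COLOR_BGR2GRAY)
print(g[179:192,404:420]); print(g[179:192,492:508])
E
```

```text
t 15.25 pos [ 0.5323 -0.2889  0.1522] F [-4.6  3.1 16.5] M [0.7  0.62 0.09] w 0.0164 rot to beam [ 0.0024 -0.0015 -0.154 ] to rack [ 0.0026 -0.0013  0.0005]
rack x,y of grip: [-13.7  -0.1] z 162.2
[[120 117 113 127 161 173 175 177 178 178 179 175 180 188 195 198]
 [116 113 125 158 191 205 204 202 202 201 198 197 202 210 214 220]
 [113 126 153 160 137 122  99  92  93  88  88  95  96 103 157 206]
 [130 152 161 157 122  98  89 100  98  98  97  97  98 101 169 222]
 [151 174 188 201 156  97  89  99  99  99  97  98  97  97 153 212]
 [164 191 220 221 199 118  90 101  98  97  98  98  98  96 161 221]
 [173 196 221 220 204 133  87  92  96 106 100  87 100 143 196 221]
 [173 195 223 222 214 173 139 136 144 154 144 144 172 204 224 223]
 [172 198 226 224 224 218 207 194 166 156 150 167 211 224 224 223]
 [172 200 227 216 210 210 211 187 106  77  66  91 164 213 204 201]
 [174 187 206 180 153 158 159 139  87  81  81  96 137 166 148 142]
 [157 154 147 139 132 136 132 121 119 110 119 140 153 154 152 153]
 [138 140 114 130 155 168 168 169 173 181 185 194 201 201 201 201]]
[[120 117 114 113 109 107 102 104 102 100  98  95  92  92 110 124]
 [114 112 109 110 106  91  88  92  95  96  96  94  94  96 110 129]
 [111 122 142 155 118  82  83  88  92  90  90  89  89  87 103 128]
 [145 180 199 209 159  93  91  92 104 127 127  97  90 102 111 129]
 [198 219 219 219 205 169 166 166 161 160 162 119 106 131 128 130]
 [219 218 219 218 218 217 214 196 163 124 124 104 106 129 131 129]
 [203 211 213 214 214 213 203 154  59  64  63  60  93 129 130 130]
 [150 173 174 179 181 179 176 148  81  95  94  93 109 132 132 130]
 [127 132 133 133 125 118 126 119 111 126 127 126 128 132 132 131]
 [141 142 142 141 126  96 115 123 125 124 127 128 129 133 132 132]
 [156 155 155 155 140 103 116 125 125 126 127 126 130 131 133 132]
 [156 155 156 156 140 100 114 124 123 125 127 127 130 133 132 132]
 [156 155 155 157 141  99 111 124 124 125 126 127 130 134 133 134]]
```

Call:
{"api": "send_rows", "payload": {
  "increments": [
    {"gripper":1,"linear":[-0.001,0.0,0.002],"delta_rot":[0,0,0]},
    {"gripper":1,"linear":[-0.001,0.0,0.003],"delta_rot":[0,0,0]},
    {"gripper":0.3,"linear":[-0.001,0.0,0.003],"delta_rot":[0,0,0]},
    {"gripper":-0.1,"linear":[-0.001,0.0,0.003],"delta_rot":[0,0,0]},
    {"gripper":-0.1,"linear":[-0.001,0.0,0.003],"delta_rot":[0,0,0]},
    {"gripper":-0.1,"linear":[-0.001,0.0,0.003],"delta_rot":[0,0,0]}
  ]
}}

```text
clock: 15.9
position: [0.5313, -0.2889, 0.1507]
ee_rot: [-0.001, 0.692, 0.722, -0.002]
contact_force: [-0.1, -0.6, -0.0]
width: 0.0471
gripper_force: 0.0
```

```bash
python3 -c "
from h import *
rk()"
```

```text
t 15.9 pos [ 0.5313 -0.2889  0.1507] F [-0.1 -0.6 -0. ] M [0.02 0.03 0.06] w 0.0471 rot to beam [ 0.0004 -0.004  -0.1541] to rack [ 0.0007 -0.0039  0.0004]
rack x,y of grip: [-14.7  -0. ] z 160.7
```

Free of the beam; lift straight up.

Call:
{"api": "send_rows", "payload": {
  "increments": [
    {"gripper":-0.1,"linear":[0.001,0,0.02],"delta_rot":[0,0,0]},
    {"gripper":-0.1,"linear":[0.001,0,0.05],"delta_rot":[0,0,0]},
    {"gripper":-0.1,"linear":[0.001,0,0.09],"delta_rot":[0,0,0]},
    {"gripper":-0.1,"linear":[0,0,0.13],"delta_rot":[0,0,0]},
    {"gripper":-0.1,"linear":[-0.01,0,0.16],"delta_rot":[0,0,0]},
    {"gripper":-0.1,"linear":[-0.04,0,0.16],"delta_rot":[0,0,0]},
    {"gripper":-0.1,"linear":[-0.08,0,0.16],"delta_rot":[0,0,0]},
    {"gripper":-0.1,"linear":[-0.08,0,0.16],"delta_rot":[0,0,0]}
  ]
}}

```text
clock: 16.7
position: [0.4473, -0.2881, 0.3117]
ee_rot: [-0.002, 0.693, 0.721, -0.002]
contact_force: [0.4, 0.3, -0.1]
width: 0.047
gripper_force: 0.0
```

```bash
python3 - <<'E'
from h import *
import fit
rk()
im,_=snap("top","top3"); g=cv2.cvtColor(im["pixels"],cv2.COLOR_BGR2GRAY)
print(g[181:191,404:420]); print(g[180:190,492:508])
im,st=snap("wrist","w6"); c=cam(im,st); g=cv2.cvtColor(im["pixels"],cv2.COLOR_BGR2GRAY)
p=fit.s.x; a=p[2]
W=lambda x,y,z:proj(c,[p[0]+np.cos(a)*x-np.sin(a)*y,p[1]+np.sin(a)*x+np.cos(a)*y,z])[0].round(1)
for y in(.118,-.118): print("lock",y,W(-.022,y,.195),W(0,y,.195))
# box top front/back edges at several y
for y in (.08,.04,-.04,-.08):
    e,f=W(-.022,y,.1845),W(-.004,y,.1845); v=int(round(e[1]))
    if 0<=v<400: u=int(e[0]); print(y,e,f,u-6,g[v,u-6:u+34])
E
```

```text
t 16.7 pos [ 0.4473 -0.2881  0.3117] F [ 0.4  0.3 -0.1] M [-0.01 -0.   -0.04] w 0.047 rot to beam [ 0.0004 -0.0062 -0.152 ] to rack [ 0.0009 -0.0062  0.0025]
rack x,y of grip: [-98.6   4.3] z 321.7
[[111 120 142 154 167 156 152 140 121 117 111 107 104 112 125 162]
 [120 144 163 153 123 109  96  97  94  94  95  96  95  97 127 179]
 [150 161 166 170 153  92  90 100  98  97  96  96  95  91 144 205]
 [164 179 209 203 193 114  90 101  99  99  97  98  96  93 161 223]
 [167 193 219 219 202 131  87  93  90  93  93  87  93 114 177 220]
 [170 192 222 220 213 172 130 112 115 130 133 116 148 182 211 222]
 [170 194 224 221 222 217 198 170 141 154 153 147 201 223 224 223]
 [171 201 227 221 219 220 219 192 110 108 100 116 178 212 213 212]
 [172 184 208 212 209 207 203 166  75  75  75  80 120 160 162 160]
 [161 148 136 171 166 164 159 138 105 101 109 121 122 136 150 151]]
[[116 177 196 159 119  79  80  90  94  94  93  94  91  96 117 130]
 [165 214 215 195 126  78  82  89  95  92  90 102 118 113 121 117]
 [181 215 214 197 134  78  79  79  87  94 110 126 136 120 108 100]
 [189 216 216 205 156  83  71 
[... 624 characters left out ...]
 187
 188 186 184 185 186 186 180 160 162 185 189 189 187 185 183 182 184 187
 189 187 185 186]
0.04 [412.3 149.8] [434.1 149.7] 406 [101 100 100 112 146 169 174 185 190 190 190 189 190 188 186 183 183 182
 180 181 185 187 183 166 153 163 188 189 191 193 189 186 187 189 192 189
 188 189 189 190]
-0.04 [404.6 237.8] [424.5 237.7] 398 [103 101 104 109 135 165 176 185 189 187 189 188 187 188 190 191 187 184
 182 180 183 181 162 162 182 183 184 183 183 180 182 182 184 184 182 182
 180 180 178 158]
-0.08 [401.2 276.3] [420.3 276.2] 395 [103  67  43  40  42  41  42  43  44  42  43  41  79 144 184 183 181 177
 176 177 173 152 123  94  94  93  94  94  94  95  95  97  96  96  95  93
  97  95  93  93]
```

Call:
{"api": "send_rows", "payload": {
  "increments": [
    {"gripper":1,"linear":[0,-0.003,0],"delta_rot":[0,-0.006,0.0025]},
    {"gripper":1,"linear":[0,-0.003,-0.04],"delta_rot":[0,-0.006,0.0025]},
    {"gripper":1,"linear":[0,-0.003,-0.08],"delta_rot":[0,-0.006,0.0025]},
    {"gripper":1,"linear":[0,-0.003,-0.12],"delta_rot":[0,-0.006,0.0025]},
    {"gripper":1,"linear":[0.005,-0.003,-0.155],"delta_rot":[0,-0.006,0.0025]},
    {"gripper":1,"linear":[0.015,-0.003,-0.155],"delta_rot":[0,-0.006,0.0025]},
    {"gripper":1,"linear":[0.03,-0.003,-0.155],"delta_rot":[0,-0.006,0.0025]},
    {"gripper":1,"linear":[0.03,-0.003,-0.155],"delta_rot":[0,-0.006,0.0025]}
  ],
  "newtons": 20
}}

```text
clock: 17.6
position: [0.4858, -0.2935, 0.1583]
ee_rot: [0.005, 0.69, 0.723, 0.001]
contact_force: [0.3, -0.4, -0.1]
width: -0.0001
gripper_force: 0.0
```

Call:
{"api": "send_rows", "payload": {
  "increments": [
    {"gripper":1,"linear":[0.003,0,0],"delta_rot":[0,0,0]},
    {"gripper":1,"linear":[0.006,0,0],"delta_rot":[0,0,0]},
    {"gripper":1,"linear":[0.009,0,0],"delta_rot":[0,0,0]},
    {"gripper":1,"linear":[0.011,0,0],"delta_rot":[0,0,0]},
    {"gripper":1,"linear":[0.011,0,0],"delta_rot":[0,0,0]}
  ]
}}

```text
clock: 18.1
position: [0.4926, -0.292, 0.1565]
ee_rot: [0.002, 0.691, 0.723, 0.001]
contact_force: [0.3, 0.4, 0.6]
width: 0.0001
gripper_force: 0.0
```

```bash
python3 -c "
from h import *
rk()"
```

```text
t 18.1 pos [ 0.4926 -0.292   0.1565] F [0.3 0.4 0.6] M [-0.01  0.06  0.03] w 0.0001 rot to beam [ 0.0017  0.0033 -0.1566] to rack [ 0.0014  0.0034 -0.0021]
rack x,y of grip: [-53.4  -1.5] z 166.5
```

Call:
{"api": "send_rows", "payload": {
  "increments": [
    {"gripper":1,"linear":[0.002,0.001,0],"delta_rot":[0,0,0]},
    {"gripper":1,"linear":[0.004,0.0015,0],"delta_rot":[0,0,0]},
    {"gripper":1,"linear":[0.006,0.0015,0],"delta_rot":[0,0,0]},
    {"gripper":1,"linear":[0.008,0.0015,0],"delta_rot":[0,0,0]},
    {"gripper":1,"linear":[0.01,0.0015,0],"delta_rot":[0,0,0]},
    {"gripper":1,"linear":[0.01,0.0015,0],"delta_rot":[0,0,0]}
  ]
}}

```text
clock: 18.7
position: [0.5028, -0.2904, 0.1561]
ee_rot: [0.002, 0.691, 0.723, 0.001]
contact_force: [-0.5, 0.0, -0.1]
width: 0.0003
gripper_force: 0.0
```

Call:
{"api": "send_rows", "payload": {
  "increments": [
    {"gripper":1,"linear":[0.001,0,0],"delta_rot":[0,0,0]},
    {"gripper":1,"linear":[0.002,0,0],"delta_rot":[0,0,0]},
    {"gripper":1,"linear":[0.002,0,0],"delta_rot":[0,0,0]}
  ]
}}

```text
clock: 19.0
position: [0.5046, -0.2904, 0.1562]
ee_rot: [0.001, 0.691, 0.723, 0.001]
contact_force: [-0.1, 1.1, 0.2]
width: -0.0001
gripper_force: 0.0
```

Call:
{"api": "send_rows", "payload": {
  "increments": [
    {"gripper":1,"linear":[0.0015,0,0],"delta_rot":[0,0,0]},
    {"gripper":1,"linear":[0.003,0,0],"delta_rot":[0,0,0]},
    {"gripper":1,"linear":[0.003,0,0],"delta_rot":[0,0,0]}
  ]
}}

```text
clock: 19.3
position: [0.5077, -0.2904, 0.1562]
ee_rot: [0.002, 0.691, 0.723, 0.001]
contact_force: [-0.2, -0.4, -0.6]
width: -0.0002
gripper_force: 0.0
```

Call:
{"api": "send_rows", "payload": {
  "increments": [
    {"gripper":1,"linear":[0.0015,0,0],"delta_rot":[0,0,0]},
    {"gripper":1,"linear":[0.003,0,0],"delta_rot":[0,0,0]},
    {"gripper":1,"linear":[0.003,0,0],"delta_rot":[0,0,0]}
  ]
}}

```text
clock: 19.6
position: [0.5094, -0.2903, 0.1561]
ee_rot: [0.0, 0.691, 0.723, -0.0]
contact_force: [-3.0, -0.2, 2.9]
width: 0.0002
gripper_force: 2.1
```

Call:
{"api": "send_rows", "payload": {
  "increments": [
    {"gripper":1,"linear":[0.0015,0,0],"delta_rot":[0,0,0]},
    {"gripper":1,"linear":[0.0025,0,0],"delta_rot":[0,0,0]},
    {"gripper":1,"linear":[0.0025,0,0],"delta_rot":[0,0,0]}
  ]
}}

```text
clock: 19.9
position: [0.5101, -0.2903, 0.1565]
ee_rot: [-0.001, 0.691, 0.723, -0.001]
contact_force: [-9.2, -0.5, 5.1]
width: 0.0001
gripper_force: 4.6
```

```bash
python3 -c "
from h import *
rk()"
```

```text
t 19.9 pos [ 0.5101 -0.2903  0.1565] F [-9.2 -0.5  5.1] M [-0.05  1.27 -0.02] w 0.0001 rot to beam [ 0.0006 -0.003  -0.157 ] to rack [ 0.0008 -0.003  -0.0025]
rack x,y of grip: [-36.   -0.6] z 166.5
```

Call:
{"api": "send_rows", "payload": {
  "increments": [
    {"gripper":1,"linear":[-0.003,0,0],"delta_rot":[0,0,0]},
    {"gripper":1,"linear":[-0.008,0,0],"delta_rot":[0,0,0]},
    {"gripper":1,"linear":[-0.03,0,0],"delta_rot":[0,0,0]},
    {"gripper":1,"linear":[-0.07,0,0.02],"delta_rot":[0,0,0]},
    {"gripper":1,"linear":[-0.1,0,0.06],"delta_rot":[0,0,0]},
    {"gripper":1,"linear":[-0.13,0,0.1],"delta_rot":[0,0,0]},
    {"gripper":1,"linear":[-0.13,0,0.1],"delta_rot":[0,0,0]},
    {"gripper":1,"linear":[-0.13,0,0.1],"delta_rot":[0,0,0]}
  ]
}}

```text
clock: 20.7
position: [0.3835, -0.2909, 0.2574]
ee_rot: [0.004, 0.691, 0.723, 0.001]
contact_force: [0.4, -0.3, 0.4]
width: 0.0003
gripper_force: 0.0
```

```bash
python3 - <<'E'
from h import *
rk()
im,_=snap("top","top4"); g=cv2.cvtColor(im["pixels"],cv2.COLOR_BGR2GRAY)
print(g[181:192,404:420]); print(g[178:190,492:508])
E
```

```text
t 20.7 pos [ 0.3835 -0.2909  0.2574] F [ 0.4 -0.3  0.4] M [-0.   -0.    0.01] w 0.0003 rot to beam [ 0.004   0.0064 -0.1555] to rack [ 0.0035  0.0067 -0.001 ]
rack x,y of grip: [-162.4    4.3] z 267.4
[[113 129 153 151 128 107 101 101  96  97  95  90  91  96 150 212]
 [135 155 162 151 126 101  88  98  98 100  96  95  96  97 157 214]
 [157 178 192 198 161  98  91 100  99  97  97  97  98  94 150 212]
 [162 196 222 219 197 115  90  99  97  97  96  96  94 104 167 219]
 [173 192 219 219 201 132  84  89  94 111 113  95 102 144 202 220]
 [169 193 221 221 213 177 163 162 161 157 140 139 175 200 221 221]
 [169 193 224 222 221 221 222 215 184 150 122 150 206 220 220 220]
 [172 192 219 213 213 217 214 187 104  68  67 102 170 200 189 191]
 [169 173 181 160 164 178 172 154 102  89  92 119 149 147 121 128]
 [152 153 141 116 118 125 131 132 128 119 133 153 152 151 154 164]
 [127 138 116 123 155 181 180 178 179 178 188 200 198 198 203 210]]
[[155 171 164 133 114 105  90  91  90  91  90  89  92  94 108 128]
 [178 161 160 153 110  78  85  93  95  95  92  93  91  94 107 127]
 [197 188 190 187 122  80  83  90  94  95  93  91  92  93 109 128]
 [214 213 214 192 121  80  79  86  89  87  87  85  84  92 115 127]
 [216 215 215 205 152  91  98 108 110 122 126  97  88 109 127 125]
 [217 217 217 216 201 164 168 169 147 145 151 117 115 128 128 127]
 [215 215 215 214 215 214 210 181 127 102 100  90 111 130 128 128]
 [208 206 198 202 202 203 191 143  66  69  69  74 108 129 128 129]
 [170 168 152 162 163 166 163 138  84  95  93 106 126 128 129 129]
 [133 131 132 133 126 118 123 118 110 124 124 125 128 130 131 129]
 [141 143 142 142 128  95 114 123 123 123 124 124 128 131 130 130]
 [154 152 154 152 137 100 114 122 123 123 124 125 129 131 131 131]]
```

```bash
python3 -c "
from rig import sign_off
print(sign_off())"
```

```text
the job is handed in; nothing more can be done
None
```

I handed the job in at about 20.7 s. By feel and the top camera, the long beam sits flush and fully down in the upper-shelf slots with both spring locks out; the sign-off gave no verdict, so the result is not confirmed.

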